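Release and push off a terminal cover

ROBOT

A 6-joint arm with a two-finger parallel gripper is mounted at the origin on a cart in front of the work surface, level with it; the furniture and walls round the work are solid. World frame = base frame: x ahead of the robot, y to its left, z up, the work surface at z = 0. Lengths are in m, angles in rad, forces in N, time in s.
With the tool pointing down it reaches from about 0.25 to 0.775 m from the base axis. Payload 4 kg.
Tool frame: the origin (TCP) lies on the mounting face of the last link; the fingertips stand 173 mm ahead of it and the grasp point (between the pads) lies 155 mm ahead of it; x points along the fingers, z is the direction in which the jaws open and shut, and the axes are right-handed (so a half turn about x gives the same grasp; the last joint's range is limited). The gripper opens to 85 mm and grips with 20 to 120 N. Pads are 22 mm wide; open, the fingers measure 114 mm over their backs; the gripper's body (76 mm by 85 mm) begins 54 mm behind the grasp point. The pads swing forward as they close: fully open they stand 13 mm farther back than shut.
Start: joints at [-1.285, 0.087, 1.371, -0, 1.684, -0.103], TCP at [0.208, -0.509, 0.405] pointing down, gripper open.
Joint ranges: [-3.1, 3.1], [-0.76, 2.03], [0.27, 2.55], [-1.08, 4.22], [0.17, 2.65], [-2.57, 2.57]. Speed limits (rad/s): [2.79, 2.79, 3.14, 3.14, 3.14, 3.14].

INTERFACE

Orientations are given as a unit quaternion [x, y, z, w].
In Python, from workcell import ctrl gives the robot as it stands. Calls block until the motion is done:
- ctrl.move_to(position, orientation): joint-space move of the TCP to a pose.
- ctrl.movel(position, speed=0.15, rot=None, contact_N=None): straight line of the TCP; rot=None keeps the orientation; speed is the mean speed in m/s. With contact_N (N) it stops when the force on the tool has changed by that much, and returns True; else False.
- ctrl.move_joints(angles): joint-space move.
- ctrl.grip(opening, strength=None): finger opening in m; strength is the grip in N (None keeps the last); returns when the fingers have stopped.
- ctrl.pause(seconds).
- ctrl.ik(position, orientation): joint angles nearest the present ones, or None.
- ctrl.read_camera(name): name is "scene" or "top"; returns (picture, depth): 384x512x3 uint8, red, green, blue; 384x512 float32, m along the optical axis (not along the pixel's ray), 0 where there is no reading.
- ctrl.camera_params(name): a dict with "intrinsics" (3x3 intrinsics, pixels), "world_to_cam" (4x4, takes a point from world to camera coordinates). Camera axes: x right, y up, looking along -z (the intrinsics and any distortion apply to the point x, -y, -z); pixel columns grow to the right and rows downward; lengths in m; the calibration is good to about 2 mm. A picture is of the moment at which its call begins. camera_params takes no time and is no camera call.
A pose or a line that the arm cannot do raises ctrl.IKError and nothing moves.
- ctrl.close_job(): hands the job in, once; it reports no verdict.
Readings, each from a call of its own:
- ctrl.current_clock(): time.
- ctrl.current_joint_pos(): joint angles.
- ctrl.current_qvel(): joint speeds.
- ctrl.current_tau(): joint torques, N m.
- ctrl.current_position(): TCP position.
- ctrl.current_tcp_rot(): TCP orientation.
- ctrl.current_ft_force(): force on the tool from outside, world axes, zero at the start.
- ctrl.current_ft_torque(): the same for the moment, N m.
- ctrl.current_grip_width(): finger opening in m.
Only numpy, scipy, OpenCV 4.12 (cv2) and the standard library are available. Lean on these libraries where they do the work, as an engineer would, in place of code of your own. Each camera call takes 0.05 s, during which the arm holds its last target. There are 200 camera calls.

TASK

Open the terminal box that is screwed to the bench: press its black snap tab fully down with the fingertips, then push the released grey cover with the fingers from the end opposite the tab, over the tab and right off the base plate, so that it stands upright on the bench just beyond the plate. Press and push only: do not lift or tip the cover, and leave the tools and parts lying around where they are.

Things in the scene. Friction and masses are not known exactly. Their poses are not given: they have to be found in the camera images.
- terminal_base: Fixed bare aluminium base plate, 114x88x5 mm. Origin on the bench under the seated cover's centre; +x points to the tab end, the way the cover comes off; plate from x = -46 to +68 mm. On it, heights over the bench: terminals under the cover 18 mm; side rails (y = +-32 to 36, x up to 29 mm) and stops behind the cover (x = -37 to -41) 13 mm; tab housing (x = 36 to 66, y = +-17 mm) 18 mm.
- tab (a joint): Travel of the snap tab in m: 0 = up (blocks the cover), 0.014 = fully pressed. It slides straight down against about 5 N of friction and stays where it is left (no spring). The cover passes over it from about 0.010 on.
- tab_top (a point): Point on the black snap tab's flat ribbed top, moving with it, at x = 52 mm, y = 0 of the base; 33 mm over the bench when up, 19 mm when pressed. The top is 25x24 mm (x = 36.5 to 62 mm). The seated cover's upright end wall is 17 mm from this point toward -x; nothing as high stands on the other three sides.
- cover: Loose grey plastic cover, 70 (x) x 60 (y) x 38 mm, about 0.15 kg: an upside-down tray; its end walls reach only from 18 to 38 mm above its foot, so it slides over terminals and pressed tab. Origin: centre of its underside, z up. Seated: at the base's x = y = 0, 5 mm over the bench, axes as the base. After 103 mm along the base's +x it is off the plate and stands on the bench, 5 mm lower.
- cover_push (a point): Centre of the face to push: outside of the cover's end wall opposite the tab, 35 mm from the cover's origin toward -x, 28 mm above its underside (33 mm over the bench when seated). Fingertips 24 to 36 mm over the bench touch this wall and clear all on the plate. The bench grinder stands close on the left and the buffer on the right: leaning the tool 10 to 20 degrees back toward the robot keeps wrist and gripper clear.
- bolt: Loose steel hex bolt, 22 x 62 x 20 mm, lying beside the base plate on its -y side. A bystander: leave it alone. Origin at the centre of its underside.
- nut: Loose steel hex nut, 24 x 27 x 13 mm, lying beside the base plate on its +y side. A bystander: leave it alone. Origin at the centre of its underside.
- pliers: Loose red-handled pliers, 64 x 192 x 12 mm, lying to the right of the box. A bystander: leave it alone. Origin at the centre of its underside.
- tape_roll: Loose roll of masking tape, 100 mm across, 25 mm high, far right. A bystander: leave it alone. Origin at the centre of its underside.
- compound_bar: Loose green polishing bar, 48 x 102 x 35 mm, on the left part of the bench, near its front edge. A bystander: leave it alone. Origin at the centre of its underside.
- screwdriver: Loose yellow-handled screwdriver, 32 x 230 x 34 mm, on the left part of the bench, left of the grinder. A bystander: leave it alone. Origin at the centre of its underside.
- spark_plug: Loose spark plug, 24 x 77 x 21 mm, lying near the front edge. A bystander: leave it alone. Origin at the centre of its underside.
Mind the look-alikes: they are no part of the job. Leave any orange look-alike of the cover alone.

How it is judged:
By the outcome, as a careful person would: the job done as asked, in the order asked, and still so for the second after the job is handed in, with the robot touching nothing.
It also fails if it takes over 46 s, if anything falls off the work surface, if the arm or the gripper's body presses on something with over 40 N, if the wrist force passes 120 N, or if a joint passes its speed limit or range.

## Working session

There is one attempt and no reset: what is moved stays moved. The work goes in short steps, each a Python script; the robot and the scene stay as the last script left them, time stands still between calls to the robot, and variables do not carry over. Pictures are saved under pics/ and viewed, about 8 in all and at most 12, crops included, and the job is handed in when it is done.

```bash
mkdir -p pics; python3 - <<'E'
from workcell import ctrl
import cv2,numpy as np
for n in("scene","top"):
    p,d=ctrl.read_camera(n); cv2.imwrite(f"pics/{n}0.png",p[...,::-1]); np.savez(f"{n}0.npz",p=p,d=d)
    c=ctrl.camera_params(n); print(n,{k:np.round(v,4).tolist() if not isinstance(v,str) else v for k,v in c.items()})
print(ctrl.current_clock(),ctrl.current_tcp_rot())
E
```

```text
scene {'intrinsics': [[425.4144, 0.0, 254.9407], [0.0, 425.4144, 193.8637], [0.0, 0.0, 1.0]], 'world_to_cam': [[0.8083, -0.5887, 0.0017, -0.5071], [0.3601, 0.4968, 0.7896, -0.069], [-0.4657, -0.6377, 0.6136, -1.7287], [0.0, 0.0, 0.0, 1.0]]}
top {'intrinsics': [[357.5585, 0.0, 253.9371], [0.0, 357.5585, 193.1781], [0.0, 0.0, 1.0]], 'world_to_cam': [[-0.0156, -0.9996, 0.0233, -0.256], [0.9976, -0.014, 0.0674, -0.4462], [-0.0671, 0.0243, 0.9975, -1.2135], [0.0, 0.0, 0.0, 1.0]]}
0.1 [ 0.39444802  0.58772705 -0.39353572  0.58661513]
```

View pics/scene0.png

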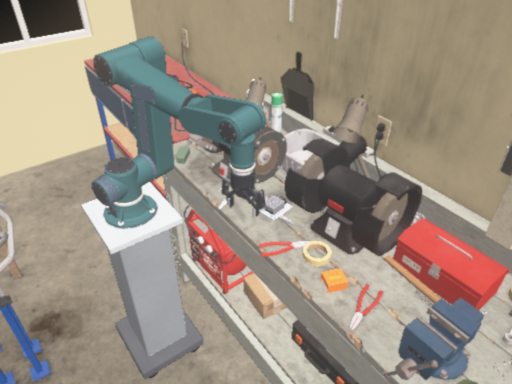

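View pics/top0.png

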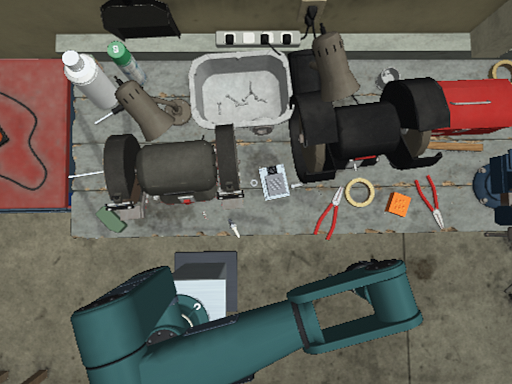

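Top view: the box (bright plate with grey cover) is at about (273,183), with the nut at (253,183) and the bolt at (295,185). The orange look-alike at (399,204) is far away. I'll zoom in.

```bash
cat > h.py <<'E'
from workcell import ctrl
import cv2,numpy as np
from scipy.spatial.transform import Rotation as R
def ray(cam,uv,z):
    c=ctrl.camera_params(cam);K=np.array(c["intrinsics"]);T=np.array(c["world_to_cam"])
    a=np.linalg.inv(K)@[uv[0],uv[1],1]; d=T[:3,:3].T@(a*[1,-1,-1]); o=-T[:3,:3].T@T[:3,3]
    return o+d*(z-o[2])/d[2]
def proj(cam,p):
    c=ctrl.camera_params(cam);K=np.array(c["intrinsics"]);T=np.array(c["world_to_cam"])
    q=(T@np.append(p,1))[:3]*[1,-1,-1]; q=K@q; return q[:2]/q[2]
E
python3 - <<'E'
from h import *
t=cv2.imread("pics/top0.png")[150:215,230:320]; s=cv2.imread("pics/scene0.png")[180:230,240:310]
t=cv2.resize(t,None,fx=8,fy=8,interpolation=cv2.INTER_CUBIC); cv2.imwrite("pics/c1.png",t[:520])
z=ray("top",(273,183),.03);print(z,ray("top",(253,183),.0),ray("top",(295,185),.0), proj("scene",z))
d=np.load("top0.npz")["d"]; 
print(np.round(d[162:204:2,256:294:2]*1000).astype(int))
E
```

```text
[ 0.47549191 -0.32804653  0.03      ] [ 0.47928368 -0.26027084  0.        ] [ 0.47026641 -0.40758604  0.        ] [272.34284344 203.02150622]
[[1260 1261 1260 1261 1261 1257 1258 1264 1259 1258 1261 1261 1260 1257
  1260 1260 1261 1267 1260]
 [1258 1256 1260 1260 1259 1260 1262 1263 1259 1263 1263 1259 1263 1257
  1261 1263 1264 1263 1264]
 [1257 1263 1257 1258 1258 1264 1261 1264 1237 1243 1259 1252 1250 1254
  1255 1257 1262 1261 1262]
 [1259 1255 1238 1237 1254 1243 1223 1224 1223 1227    0 1250 1247 1253
  1256 1264 1257 1259 1259]
 [1255 1260 1251 1253 1252 1251 1227 1227 1227 1221 1240 1257 1254 1254
  1258 1259 1258 1259 1261]
 [1254 1258 1254 1250 1251 1252 1256 1223 1222 1224 1243 1251 1255 1254
  1257 1257 1259 1261 1263]
 [1258 1261 1250 1248 1251 1249 1236 1226 1229 1217 1217 1214 1216 1255
  1255 1253 1257 1259 1260]
 [1257 1253 1252 1252 1252 1216 1210    0 1213 1213 1214 1209 1215 1217
  1255 1258 1249 1259 1258]
 [1257 1257 1254 1254 1243 1213 1213 1215 1212 1211 1213 1212 1212 1213
  1248 1258 1262 1257 1263]
 [1252 1262 1255 1251 1251 1218 1213 1211 1212 1215 1214 1
[... 442 characters left out ...]
 [1258 1255 1255 1254 1249 1239 1212 1211 1209 1210 1211 1210 1212 1210
  1213 1247 1252 1254 1254]
 [1256 1254 1251 1258 1250 1240 1209 1210 1208 1215 1209 1209 1209 1210
  1208 1242 1249 1256 1255]
 [1254 1253 1248 1254 1248 1239 1215 1212 1212 1209 1210 1222 1247 1247
  1241 1247 1245    0 1260]
 [1255 1252 1249 1248 1243 1242 1235 1246 1247 1247 1246 1246 1250 1245
  1248 1250 1253 1251 1248]
 [1251 1249 1247 1254 1248 1244 1235 1249 1248 1252 1248 1253 1251 1253
  1250 1253 1247 1257 1253]
 [1252 1250 1252 1250 1249 1249 1248 1252 1253 1250 1250 1248 1253 1250
  1254 1255 1256 1255 1254]
 [1247 1246 1249 1248 1249 1250 1252 1252 1250 1252 1256 1255 1250 1251
  1251 1252 1256 1249 1253]]
```

View pics/c1.png

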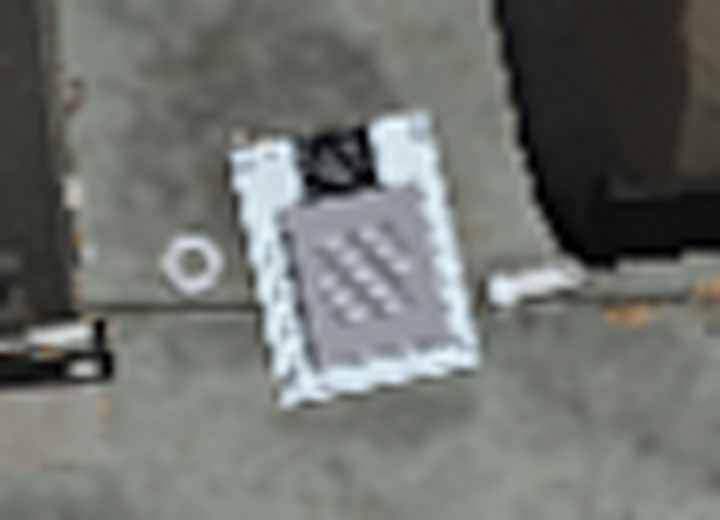

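```bash
python3 - <<'E'
from h import *
f=np.load("top0.npz");p,d=f["p"],f["d"]
c=ctrl.camera_params("top");K=np.array(c["intrinsics"]);T=np.array(c["world_to_cam"])
v,u=np.mgrid[:384,:512]
q=np.stack([(u-K[0,2])/K[0,0]*d,-(v-K[1,2])/K[1,1]*d,-d],-1)
W=(q-T[:3,3])@T[:3,:3]; W[d==0]=np.nan
box=(abs(u-273)<28)&(abs(v-183)<28)
m=box&(W[...,2]>.034)&(W[...,2]<.06)&(p.max(-1)>90)
m=cv2.morphologyEx(m.astype(np.uint8),cv2.MORPH_OPEN,np.ones((3,3)))
print("cover z",np.nanmedian(W[m>0][:,2]), "bench",np.nanmedian(W[195:205,260:285,2]))
r=cv2.minAreaRect(W[m>0][:,:2].astype(np.float32)*1000);print("cover depth rect",r,m.sum())
g=lambda X,Y:((X+.5)/8-.5+230,(Y+.5)/8-.5+150)
for n,z,cs in(("plate",.005,[(232,150),(430,112),(480,370),(285,405)]),("cover",.043,[(285,210),(420,187),(458,345),(320,365)]),("tab",.033,[(297,136),(366,126),(378,188),(304,196)])):
    P=np.array([ray("top",g(*x),z)[:2] for x in cs]);e=P[0]+P[1]-P[2]-P[3];l=P[0]+P[3]-P[1]-P[2]
    print(n,P.mean(0),"yaw",np.degrees(np.arctan2(e[1],e[0])),np.degrees(np.arctan2(-l[0],l[1])),"size",np.linalg.norm(e)/2,np.linalg.norm(l)/2)
# obstacles in base frame
yaw=np.radians(10);C=np.array([.475,-.328]);a=np.array([np.cos(yaw),np.sin(yaw)]);b=np.array([-a[1],a[0]])
X=(W[...,:2]-C)@a;Y=(W[...,:2]-C)@b;Z=W[...,2]
for x0 in np.arange(-.2,.26,.04):
    s=(X>x0)&(X<x0+.04)&(abs(Y)<.25)
    o=[]
    for h in(.06,.12,.2,.28):
        k=s&(Z>h);L=Y[k&(Y>0)];Rr=Y[k&(Y<0)]
        o.append((h,round(np.nanmin(L),3) if L.size else None,round(np.nanmax(Rr),3) if Rr.size else None))
    print(round(x0,2),o)
E
```

```text
cover z 0.041636087561285645 bench -0.00013059140711578954
cover depth rect ((471.1444091796875, -334.0950012207031), (69.70069885253906, 59.8908576965332), 10.538832664489746) 352
plate [ 0.48160238 -0.33414465] yaw 10.22091291554252 9.781787311429786 size 0.11458302790874213 0.08750690148066446
cover [ 0.47025378 -0.33681493] yaw 11.985868132924928 8.19487366754353 size 0.06816433641250885 0.05862620640413839
tab [ 0.52079731 -0.32387184] yaw 7.7305766998798155 6.491544829571881 size 0.026552021000528676 0.03089090600325508
-0.2 [(0.06, None, None), (0.12, None, None), (0.2, None, None), (0.28, None, None)]
-0.16 [(0.06, None, None), (0.12, None, None), (0.2, None, None), (0.28, None, None)]
-0.12 [(0.06, None, None), (0.12, None, None), (0.2, None, None), (0.28, None, None)]
-0.08 [(0.06, np.float64(0.11), None), (0.12, np.float64(0.11), None), (0.2, np.float64(0.11), None), (0.28, None, None)]
-0.04 [(0.06, np.float64(0.107), np.float64(-0.073)), (0.12, np.float64(0.107), np.float64(-0.073)), (0.2, np.float64(0.107), np.float64(-0.074)), (0.28, np.float64(0.133), None)]
0.0 [(0.0
[... 532 characters left out ...]
np.float64(-0.08))]
0.12 [(0.06, np.float64(0.1), np.float64(-0.08)), (0.12, np.float64(0.101), np.float64(-0.081)), (0.2, np.float64(0.102), np.float64(-0.081)), (0.28, None, np.float64(-0.081))]
0.16 [(0.06, np.float64(0.0), np.float64(-0.0)), (0.12, np.float64(0.0), np.float64(-0.0)), (0.2, np.float64(0.096), np.float64(-0.083)), (0.28, None, np.float64(-0.083))]
0.2 [(0.06, np.float64(0.002), np.float64(-0.001)), (0.12, np.float64(0.04), np.float64(-0.058)), (0.2, None, np.float64(-0.085)), (0.28, None, np.float64(-0.128))]
0.24 [(0.06, np.float64(0.186), np.float64(-0.079)), (0.12, np.float64(0.197), np.float64(-0.088)), (0.2, None, np.float64(-0.093)), (0.28, None, np.float64(-0.119))]
```

Base estimate: (0.471, -0.335), yaw 10°. The depth and colour estimates agree to about 2 mm. Next I'll approach from behind, in the gap, leaning 15°.

```bash
cat >> h.py <<'E'
O=np.array([.471,-.335]);YAW=np.radians(10)
A=np.array([np.cos(YAW),np.sin(YAW),0]);B=np.array([-A[1],A[0],0]);Zv=np.array([0,0,1.])
def pose(x,y,z,lean=15,s=1,L=.173):
    t=np.radians(lean);tx=np.sin(t)*A-np.cos(t)*Zv;tz=s*B
    q=R.from_matrix(np.c_[tx,np.cross(tz,tx),tz]).as_quat()
    return np.r_[O,0]+A*x+B*y+Zv*z-L*tx,q
def tip(L=.173):
    r=R.from_quat(ctrl.current_tcp_rot()).as_matrix();p=np.array(ctrl.current_position())+L*r[:,0]-np.r_[O,0]
    return np.round([p@A,p@B,p[2]],4)
E
python3 - <<'E'
from h import *
for s in(1,-1):
  for P in[(-.1,0,.11),(.056,0,.06),(.056,0,.019),(-.075,0,.03),(.075,0,.03)]:
    j=ctrl.ik(*pose(*P,s=s)); print(s,P,None if j is None else np.round(j,2))
E
```

```text
1 (-0.1, 0, 0.11) None
1 (0.056, 0, 0.06) None
1 (0.056, 0, 0.019) None
1 (-0.075, 0, 0.03) None
1 (0.075, 0, 0.03) [-0.73  0.27  1.6   0.23  1.12 -2.56]
-1 (-0.1, 0, 0.11) [-1.02 -0.03  1.76  0.25  1.32  0.32]
-1 (0.056, 0, 0.06) [-0.76  0.21  1.6   0.23  1.18  0.57]
-1 (0.056, 0, 0.019) [-0.76  0.26  1.64  0.24  1.1   0.55]
-1 (-0.075, 0, 0.03) [-0.97  0.08  1.82  0.26  1.15  0.32]
-1 (0.075, 0, 0.03) [-0.73  0.27  1.6   0.23  1.12  0.58]
```

```bash
python3 - <<'E'
from h import *
ctrl.grip(0.0)
ctrl.move_to(*pose(-.1,0,.11,s=-1)); print(ctrl.current_clock(),tip(),ctrl.current_ft_force(),ctrl.current_grip_width())
ctrl.movel(pose(.056,0,.06,s=-1)[0],speed=.12); print(ctrl.current_clock(),tip(),ctrl.current_ft_force())
for n in("scene","top"):
    p,d=ctrl.read_camera(n); cv2.imwrite(f"pics/{n}1.png",p[...,::-1])
a=cv2.imread("pics/top1.png")[130:230,210:330];b=cv2.imread("pics/scene1.png")[130:230,210:330]
cv2.imwrite("pics/c2.png",cv2.resize(np.vstack([a,b])if 0 else np.hstack([a,b]),None,fx=3.3,fy=3.3,interpolation=cv2.INTER_CUBIC))
E
```

```text
1.8667 [-0.1001 -0.0013  0.1111] [ 0.55389765  0.02103158 -0.05223794] 7.991274839167425e-05
3.3833 [ 0.0556 -0.0003  0.0603] [-0.5358337   0.43825697 -0.30460825]
```

View pics/c2.png

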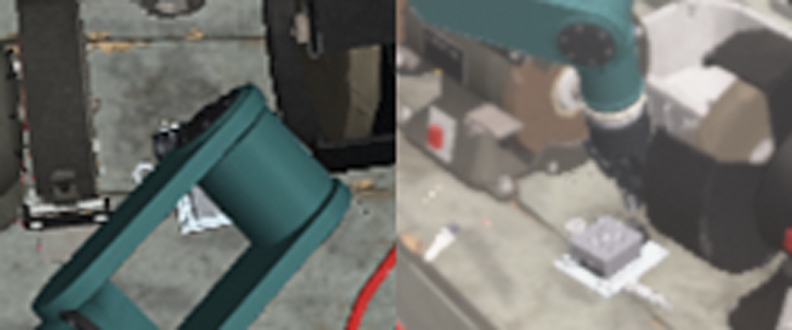

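The crop shows the fingers above the far (tab) end of the cover, and the arm is clear of the grinder and buffer. Now I press.

```bash
python3 - <<'E'
from h import *
f0=ctrl.current_ft_force()
print(ctrl.movel(pose(.056,0,.028,s=-1)[0],speed=.04,contact_N=25),tip(),ctrl.current_ft_force())
print(ctrl.movel(pose(.056,0,.012,s=-1)[0],speed=.02,contact_N=25),tip(),ctrl.current_ft_force(),ctrl.current_clock())
E
```

```text
False [0.0558 0.0002 0.0278] [-1.04819823  0.54969063  2.02065949]
True [0.056  0.0001 0.0212] [-1.95475555  1.43021038  6.16901037] 4.9833
```

```bash
python3 - <<'E'
from h import *
ctrl.movel(pose(.056,0,.075,s=-1)[0],speed=.12)
ctrl.movel(pose(-.085,0,.085,s=-1)[0],speed=.15)
ctrl.grip(.025); print(tip(),ctrl.current_clock(),ctrl.current_grip_width(),ctrl.current_ft_force())
for n in("scene","top"):
    p,d=ctrl.read_camera(n); cv2.imwrite(f"pics/{n}2.png",p[...,::-1]); np.savez(f"{n}2.npz",p=p,d=d)
a=cv2.imread("pics/top2.png")[140:220,225:325];b=cv2.imread("pics/scene2.png")[160:240,225:325]
cv2.imwrite("pics/c3.png",cv2.resize(np.hstack([a,b]),None,fx=4,fy=4,interpolation=cv2.INTER_CUBIC))
E
```

```text
[-0.0848  0.0005  0.0849] 7.0417 0.024514686994307703 [ 0.04636155  0.68607873 -0.80018474]
```

View pics/c3.png

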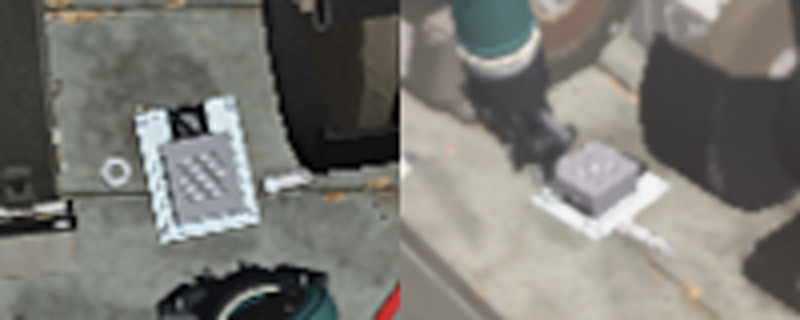

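```bash
python3 - <<'E'
from h import *
d=np.load("top2.npz")["d"]
c=ctrl.camera_params("top");K=np.array(c["intrinsics"]);T=np.array(c["world_to_cam"])
for z0 in(.033,.019):
    u,v=np.round(proj("top",np.r_[O,0]+A*.052+Zv*z0)).astype(int)
    for f in("top0.npz","top2.npz"):
        D=np.load(f)["d"][v-1:v+2,u-1:u+2];D=np.median(D[D>0])
        q=np.array([(u-K[0,2])/K[0,0]*D,-(v-K[1,2])/K[1,1]*D,-D]);print(f,(u,v),"tab z",((q-T[:3,3])@T[:3,:3])[2])
ctrl.movel(pose(-.085,0,.027,s=-1)[0],speed=.12)
print(ctrl.movel(pose(-.040,0,.027,s=-1)[0],speed=.04,contact_N=20),tip(),ctrl.current_ft_force())
p,_=ctrl.read_camera("scene"); cv2.imwrite("pics/c4.png",cv2.resize(p[150:250,215:335,::-1],None,fx=5,fy=5,interpolation=cv2.INTER_CUBIC));print(ctrl.current_clock())
E
```

```text
top0.npz (np.int64(272), np.int64(169)) tab z 0.03109660504827225
top2.npz (np.int64(272), np.int64(169)) tab z 0.016187582778341453
top0.npz (np.int64(272), np.int64(170)) tab z 0.03086556655727606
top2.npz (np.int64(272), np.int64(170)) tab z 0.018517731101657355
False [-0.0402  0.0004  0.0269] [-0.09884757  0.7274447  -0.43231793]
9.1
```

View pics/c4.png

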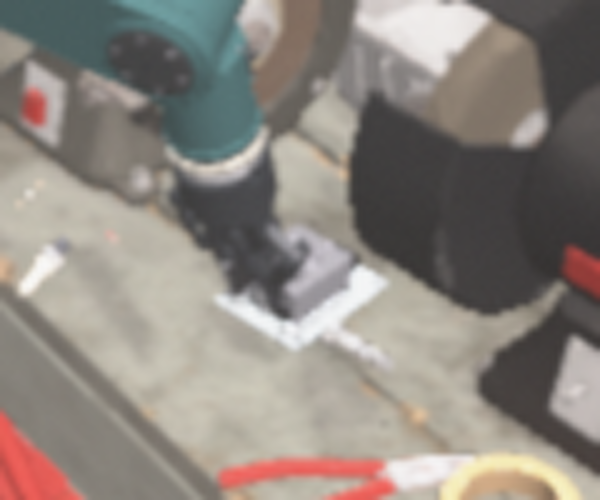

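The tab is down (its height fell from 31 to 17 mm by depth). The fingers stand at the cover's rear wall, so I push.

```bash
cat >> h.py <<'E'
def cover(k):
    p,d=ctrl.read_camera("top"); cv2.imwrite(f"pics/top{k}.png",p[...,::-1]); return p,d
E
python3 - <<'E'
from h import *
for x in(0,.03,.05,.062):
    print(x,ctrl.movel(pose(x,0,.027,s=-1)[0],speed=.04,contact_N=25),tip(),np.round(ctrl.current_ft_force(),1),ctrl.current_clock())
for n in("scene","top"):
    p,d=ctrl.read_camera(n); cv2.imwrite(f"pics/{n}5.png",p[...,::-1])
a=cv2.imread("pics/top5.png")[130:220,225:325];b=cv2.imread("pics/scene5.png")[150:240,225:325]
cv2.imwrite("pics/c5.png",cv2.resize(np.hstack([a,b]),None,fx=4,fy=4,interpolation=cv2.INTER_CUBIC))
E
```

```text
0 False [-0.      0.0004  0.027 ] [-0.3  0.5  0.4] 10.25
0.03 False [0.03   0.0005 0.0269] [-0.  -1.1 -0.5] 11.15
0.05 False [0.0502 0.0004 0.0271] [ 0.6 -0.5  0.4] 11.8
0.062 False [0.0623 0.0004 0.0271] [0.8 0.1 0.6] 12.25
```

View pics/c5.png

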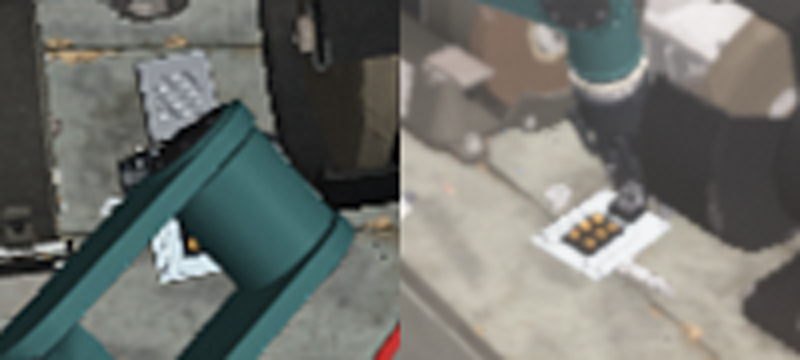

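The terminals are exposed and the cover is at the far side. I back away and measure.

```bash
python3 - <<'E'
from h import *
ctrl.movel(pose(.03,0,.027,s=-1)[0],speed=.06)
ctrl.movel(pose(.02,0,.08,s=-1)[0],speed=.12)
ctrl.movel(pose(-.10,0,.09,s=-1)[0],speed=.15)
for n in("scene","top"):
    p,d=ctrl.read_camera(n); cv2.imwrite(f"pics/{n}6.png",p[...,::-1])
c=ctrl.camera_params("top");K=np.array(c["intrinsics"]);T=np.array(c["world_to_cam"])
v,u=np.mgrid[:384,:512]
q=np.stack([(u-K[0,2])/K[0,0]*d,-(v-K[1,2])/K[1,1]*d,-d],-1);W=(q-T[:3,3])@T[:3,:3]-np.r_[O,0]
X,Y,Z=W@A,W@B,W[...,2]
m=(d>0)&(X>.05)&(X<.155)&(abs(Y)<.055)&(Z>.027)&(Z<.06)
m=cv2.morphologyEx(m.astype(np.uint8),cv2.MORPH_OPEN,np.ones((3,3)))>0
r=cv2.minAreaRect(np.c_[X[m],Y[m]].astype(np.float32)*1000);print(r,m.sum())
k=np.c_[X[m],Y[m],np.ones(m.sum())];print("plane z=",np.linalg.lstsq(k,Z[m],rcond=None)[0],np.median(Z[m]))
a=cv2.imread("pics/top6.png")[130:220,225:325];b=cv2.imread("pics/scene6.png")[150:240,225:325]
cv2.imwrite("pics/c6.png",cv2.resize(np.hstack([a,b]),None,fx=4,fy=4,interpolation=cv2.INTER_CUBIC));print(ctrl.current_clock())
E
```

```text
((106.45585632324219, 0.8923759460449219), (60.792606353759766, 70.19670104980469), 89.75514221191406) 356
plane z= [-0.00868245 -0.0101445   0.03759731] 0.036764391518554956
14.6833
```

View pics/c6.png

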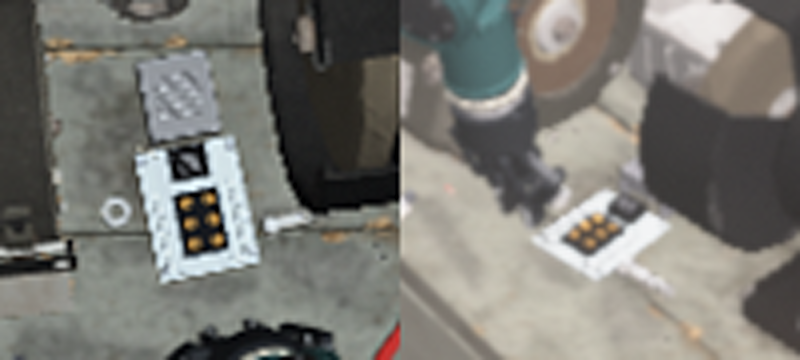

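The cover stands level, 106 mm along the base's +x. Its top dropped from 41.6 to 36.8 mm, so it is off the plate. The nut and bolt haven't moved. I'm handing in.

```bash
python3 - <<'E'
from h import *
print(ctrl.current_ft_force(),ctrl.close_job(),ctrl.current_clock())
E
```

```text
the job is handed in; nothing more can be done
the job is handed in; nothing more can be done
```

The terminal box is open: I pressed the black tab fully down with closed fingertips, then pushed the grey cover over it and off the plate, and handed the job in at about 15 s of the 46 s.

- **Tab:** its top went from 31 mm to 16–18.5 mm over the bench by depth. The press stopped firm at the expected bottom height.
- **Cover:** it stands 106 mm along the base's +x, with under 1 mm of sideways offset, no visible turn and about 0.8° of slope by depth, which is within its noise. Its top dropped 4.9 mm, as expected for a cover that has come off the 5 mm plate onto the bench.
- **Forces and surroundings:** the pushing force stayed below the 25 N stop and the gripper was backed well clear before handing in. The nut and bolt had not moved in the last picture. I did not compare the other parts, but the arm never went near them.

No check failed or disagreed. The first push step, which should have stopped on touching the cover, never triggered because the cover slides with too little force. I confirmed by picture that the fingers were at the wall before pushing on.

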